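# Wind the packing-table clamp onto a carton of gloves

## Task

Fit the loose crank from its tray fully home on the square shaft of the carton clamp, feeling for the fit and never pushing or twisting it hard while it is only part way on, and wind it clockwise (seen from above) until the glove carton is held firmly between the two jaws but not crushed. Then lift the crank straight off, without wrenching it, and put it back standing in its tray, leaving the carton clamped. Move the jaw only by the crank, and leave the bottle, the mug and the tape roll alone.

Things in the scene. Friction and masses are not known exactly. Their poses are not given: they have to be found in the camera images.
- shaft_top (a point): centre of the top of the upright bare steel shaft, 22 mm square, 28 mm out of the gearbox top, with barely broken edges. 98 mm above the table. Its axes are those of the clamp, NOT of the square: the square may stand at any angle about the vertical; that angle is not reported and must be felt or seen
- clamp: the clamp: plywood board 240 x 315 x 12 mm, with a grey gearbox 70 x 70 mm (flat top 70 mm above the table). Origin on the shaft's axis at table height, y towards carton and fixed jaw. Turning the shaft clockwise from above closes the jaw, 12 mm per rad. It takes about 0.4 N m, plus 0.036 N m per 3 N of squeeze; it has no play, stays where it is left and does not follow a light rub
- crank_hub (a point): on the hub's axis, 46 mm above its underside, the height to grip it. Hub: dark steel column 36 x 36 x 62 mm, sides square to its x, y; in its underside a socket 24.6 mm square, 32 mm deep, sides parallel to the hub's. It stands in the tray at first. Fully home the hub rests on the gearbox top and this point is 116 mm above the table; on the shaft's tip, out of line, 144 mm
- crank: the loose crank (0.32 kg); origin at the centre of the hub's underside, z up along the hub. A flat arm (20 mm wide, 24 to 36 mm above the underside) runs along +x from the hub to the knob
- crank_knob (a point): middle of the crank's upright black round knob, 22 mm diameter, free to spin on its pin; 70 mm from the hub's axis along +x, 62 mm above the hub's underside; the knob spans 37 to 84 mm above the underside
- pad_face (a point): centre of the front face of the moving jaw's rubber pad; y points at the carton. The pad stands on springs 13.5 mm before the jaw and gives 1 mm for every 3 N; it stops when the carton is pinched while the jaw goes on
- jaw_pad: the rubber pad, 140 x 6 x 45 mm; origin in the middle of its lower edge. 8 to 30 N on the carton (3 to 10 mm of its springs) is a firm hold; over 36 N crushes the carton
- jaw: the moving jaw that carries the pad: grey steel block 160 x 20 x 55 mm; origin at the centre of its underside. It slides along the clamp's y, driven by the shaft. With the pad's springs at rest its origin lies 30 mm behind the pad's front face along y
- fixed_face (a point): centre of the inner face of the fixed jaw, 238 mm from the shaft's axis along y; the face is square to its y axis, which points away from the carton
- fixed_jaw: the fixed jaw, grey steel 200 x 20 x 55 mm; origin at the centre of its underside, 248 mm from the shaft's axis along y
- carton: brown cardboard glove carton, 220 x 120 x 70 mm (x, y, z), about 0.3 kg, loose on the clamp's board between the jaws, 120 mm across them; origin at the centre of its underside; top 82 mm above the table. It slides a few mm before it bears on the fixed jaw
- tray_mid (a point): centre of the inner floor (4 mm above the table) of the shallow grey tray, 200 x 150 mm outside (x, y), walls 4 mm thick and 18 mm high; fixed to the table
- bottle: bystander: clear bottle, 60 mm diameter, 160 mm tall
- mug: bystander: white mug, 80 mm diameter, 90 mm tall
- tape_roll: bystander: roll of brown tape lying flat, 100 mm diameter, 48 mm high
Not all that is in view belongs to the job. Leave any purple look-alike of the crank alone. What is shaped like the part that bears tray_mid but red is not meant.

How it is judged:
On the way, in this order (a step that is already met when the one before it is completed fails the run):
1. the crank is fully home on the shaft (horizontal distance between crank_hub and shaft_top below 0.005 m and height (world z) of crank_hub below 0.121 m and angle between crank_hub's own z axis and vertical below 0.12 rad), for 0.2 s.
2. with the crank home on the shaft, the carton is held between pad and fixed jaw (over 8 N on each) (all of step 1 and contact force between each of jaw_pad, fixed_jaw and carton above 8 N), for 0.2 s.
At the end, for the whole second after the job is handed in: The carton is still held with over 8 N (and at most 36 N) between the pad and the fixed jaw; the crank is off the shaft, released and at rest, standing upright (within 0.15 rad) on the tray's floor (hub point under 56 mm) with hub axis and knob inside the tray's walls (contact force between each of jaw_pad, fixed_jaw and carton above 8 N and x of crank_hub in the frame of tray_mid between -0.09 and 0.09 m and y of crank_hub in the frame of tray_mid between -0.065 and 0.065 m and x of crank_knob in the frame of tray_mid between -0.095 and 0.095 m and y of crank_knob in the frame of tray_mid between -0.07 and 0.07 m and height (world z) of crank_hub below 0.056 m and angle between crank_hub's own z axis and vertical below 0.15 rad and linear speed of crank below 0.02 m/s); the robot touches nothing.
It fails at once if the crank is forced on the shaft with over 50 N while not fully home (contact force between crank and clamp above 50 N and height (world z) of crank_hub above 0.123 m).
It fails at once if the carton is crushed (over 36 N) (contact force between any of jaw_pad, fixed_jaw and carton above 36 N).
It fails at once if the robot pushes the jaw itself (over 4 N) (contact force between any of the arm, the fingers and jaw above 4 N).
It fails at once if the bottle, the mug or the tape roll is moved by over 30 mm (distance of any of bottle, mug, tape_roll from where it was at the start of the episode above 0.03 m).
It also fails if it takes over 72 s, if anything falls off the work surface, if the arm or the gripper's body presses on something with over 40 N, if the wrist force passes 120 N, or if a joint passes its speed limit or range.

## Robot

A 6-joint arm with a two-finger parallel gripper is mounted at the origin on the work surface. World frame = base frame: x ahead of the robot, y to its left, z up, the work surface at z = 0. Lengths are in m, angles in rad, forces in N, time in s.
With the tool pointing down it reaches from about 0.35 to 0.975 m from the base axis. Payload 4.9 kg.
Tool frame: the origin (TCP) lies between the finger pads; the fingertips stand 22 mm ahead of it and the grasp point (between the pads) lies 3 mm ahead of it; z points along the fingers, y is the line along which they close (so a half turn about z gives the same grasp; the last joint's range is limited). The gripper opens to 85 mm and grips with 20 to 120 N. Pads are 22 mm wide; open, the fingers measure 114 mm over their backs; the gripper's body (76 mm by 85 mm) begins 54 mm behind the grasp point. The pads swing forward as they close: fully open they stand 13 mm farther back than shut.
Start: joints at [0.991, 0.053, 1.613, -0, 1.476, -0.119], TCP at [0.278, 0.56, 0.253] pointing down, gripper open.
Joint ranges: [-3.01, 3.01], [-1.01, 2.22], [0.06, 2.58], [-1.02, 4.17], [0.09, 2.62], [-3.14, 3.14]. Speed limits (rad/s): [2.57, 2.57, 3.14, 3.14, 3.14, 3.14].

## Interface

Orientations are given as a unit quaternion [w, x, y, z].
In Python, from plant import state, grab_frame, get_calibration, job_done, recognise, regions_of gives the robot as it stands.
- The arm moves only by the tool apply_moves, never from a script. Its argument "targets" is a list of rows, each an object with "translation": the shift along the tool's x, y, z normalised to -1 to 1, where 1 is 100 mm, a list of three; "twist": the turn about the tool's z normalised to -1 to 1, where 1 is 0.1 rad; "hand": the opening, from 0 (shut) to 1 (fully open). A call has 1 to 8 rows; each row shifts and turns the commanded pose from where the row before left it, along the tool's axes as they then stand; what a row does not reach is not made up. A row lasts 1/10 s, in which the tool goes at most 50 mm and 8.59 degrees, less where a joint would pass 70% of its speed; a pose out of reach is approached as far as the arm can. A call with a number of a shift or a turn outside -1 to 1 is refused whole. A call with a gripper value outside its range is refused whole. The fingers move at their own pace and stop on an object; the grip force is fixed at half the most. Time passes only in rows, so rows that do not move let the fingers close. It gives the time, the measured TCP pose, the force, the opening and the grip force at its end, in the units of the state.
- state(): the state, without advancing time (a new reading comes with each control period).
- grab_frame(name): name is "scene" or "top" or "wrist"; returns the picture (480x640x3 uint8, red, green, blue); there is no depth.
- get_calibration(name): a dict with "camera_matrix" (3x3 intrinsics, pixels), "pose" (4x4, takes a point from camera to world coordinates). Camera axes: x right, y up, looking along -z (the intrinsics and any distortion apply to the point x, -y, -z); pixel columns grow to the right and rows downward; lengths in m; the calibration is good to about 2 mm. A picture is of the moment at which its call begins: read the wrist's pose just before it. get_calibration takes no time and is no camera call; for the wrist camera it gives the pose at the moment of the call.
- job_done(): hands the job in; it is judged then, once.
Trained networks look in the newest picture that a camera, given by its name, has taken for a name from the list of things; names that differ only in an ending like _2 or _b are one class to them, and where a whole thing is asked for, a point or a joint stands for the part that bears it (a point fixed in the world has none). Each returns a list of dicts, best first, with "score" (0 to 1); they miss things now and then, are a little off and sometimes report something else, mostly with a low value. They report only what shows in the picture. A call takes as long as a camera call. They do not tell look-alikes from the thing itself.
- recognise(camera, query): "point" ([x, y, z] in m, in world coordinates, good to about 4 mm: the middle of the surface that is visible of it).
- regions_of(camera, query): "pixels" (480x640 bool, what is visible of it).
The state is a dict: "time": time; "joint_pos": joint angles; "joint_vel": joint speeds; "joint_efforts": joint torques, N m; "tool_pos": TCP position; "tool_rot": TCP orientation; "contact_force": force on the tool from outside, world axes, zero at the start; "ft_torque": the same for the moment, N m; "gripper_width": opening from 0.0 (shut) to 1.0 (fully open); "grasp_force": force on a finger pad.
Only numpy, scipy, OpenCV 4.12 (cv2) and the standard library are available. Lean on these libraries where they do the work, as an engineer would, in place of code of your own. Each camera call takes 0.05 s, during which the arm holds its last target. There are 200 camera calls.

## Working session

There is one attempt and no reset: what is moved stays moved. The work goes in short steps, Python scripts to look and compute and a tool call to move; the robot and the scene stay as the last step left them, time stands still between calls to the robot, and variables do not carry over. Pictures are saved under pics/ and viewed, at most 12 in all, crops included, and the job is handed in when it is done.

Besides the shell and the picture viewer there is one more tool, called by a JSON object that holds its "method" and its "body", one argument or row to a line. apply_moves: Moves the arm, as the interface text tells. Its arguments: {"type":"object","properties":{"targets":{"type":"array"}},"required":["targets"]}

```bash
mkdir -p pics; ls
python3 - <<'E'
from plant import *
import cv2,numpy as np
s=state();print(s['time'],s['tool_pos'],s['tool_rot'],s['contact_force'])
for c in ['top','scene']:
    f=grab_frame(c);cv2.imwrite(f'pics/{c}0.png',f[:,:,::-1])
    k=get_calibration(c);print(c,k['camera_matrix'],np.round(k['pose'],3))
    for q in ['crank_hub','crank_knob','shaft_top','tray_mid','pad_face','fixed_face','carton','crank']:
        print(q,[(np.round(d['point'],3).tolist(),round(d['score'],2)) for d in recognise(c,q)[:3]])
E
```

```text
pics
0.0 [0.27758371 0.55933046 0.25205292] [-3.46667838e-04  2.28350480e-01  9.73578457e-01 -9.62482366e-04] [-0.6640569  -0.40965288 -0.57083698]
top [[521.74515021   0.         320.94868986]
 [  0.         521.74515021 242.55221962]
 [  0.           0.           1.        ]] [[ 2.000e-03  9.860e-01 -1.660e-01  3.190e-01]
 [-1.000e+00  2.000e-03  1.000e-03 -5.200e-02]
 [ 1.000e-03  1.660e-01  9.860e-01  1.489e+00]
 [ 0.000e+00  0.000e+00  0.000e+00  1.000e+00]]
crank_hub [([0.468, -0.373, 0.067], 0.97), ([0.462, -0.53, 0.056], 0.97), ([0.292, -0.383, 0.063], 0.66)]
crank_knob [([0.464, -0.376, 0.063], 0.96), ([0.296, -0.387, 0.063], 0.66), ([0.603, 0.278, 0.067], 0.64)]
shaft_top [([0.572, 0.076, 0.012], 0.66), ([0.463, -0.376, 0.069], 0.66)]
tray_mid [([0.318, -0.123, 0.004], 0.85), ([0.495, -0.352, 0.001], 0.71)]
pad_face [([0.587, 0.114, 0.058], 0.53)]
fixed_face [([0.604, 0.276, 0.068], 0.57)]
carton [([0.592, 0.2, 0.082], 0.71)]
crank [([0.46, -0.529, 0.055], 0.97), ([0.463, -0.375, 0.066], 0.74), ([0.296, -0.39, 0.06], 0.55)]
scene [[473.07333648   0.         320.61383285]
 [  0.         473.07333648 232.54838826]
 [  0.           0.           1.        ]] [[ 0.532 -0.71   0.461  1.05 ]
 [ 0.847  0.455 -0.276 -0.345]
 [-0.013  0.538  0.843  1.012]
 [ 0.     0.     0.     1.   ]]
crank_hub [([0.306, -0.389, 0.047], 0.95), ([0.481, -0.534, 0.051], 0.58), ([0.474, -0.379, 0.068], 0.57)]
crank_knob [([0.476, -0.377, 0.066], 0.96), ([0.477, -0.527, 0.054], 0.86), ([0.302, -0.394, 0.042], 0.64)]
shaft_top [([0.612, 0.073, 0.014], 0.73), ([0.506, -0.358, 0.005], 0.71), ([0.611, 0.192, 0.084], 0.3)]
tray_mid [([0.324, -0.124, 0.003], 0.98), ([0.504, -0.358, 0.002], 0.61)]
pad_face [([0.592, 0.114, 0.055], 0.74)]
fixed_face [([0.635, 0.276, 0.065], 0.8)]
carton [([0.613, 0.19, 0.082], 0.79)]
crank [([0.474, -0.529, 0.048], 0.92), ([0.305, -0.39, 0.044], 0.8), ([0.474, -0.375, 0.064], 0.73)]
```

View pics/top0.png

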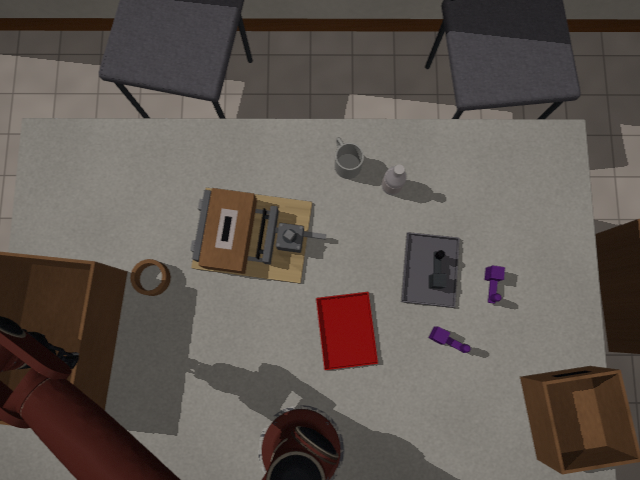

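View pics/scene0.png

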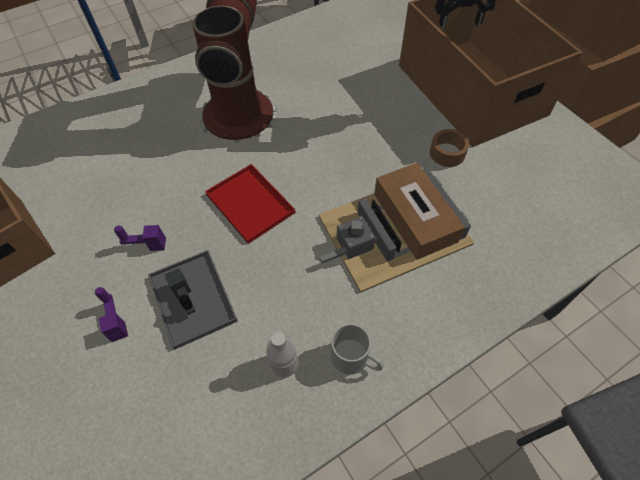

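The real crank stands in the grey tray: hub near (438,276), knob at (440,257) in the top view. The clamp's gearbox is at (290,237). The red tray and purple cranks are decoys.

```bash
cat > h.py <<'E'
from plant import *
import cv2,numpy as np
from scipy.spatial.transform import Rotation as R
def rot(): 
    q=state()['tool_rot']; return R.from_quat([q[1],q[2],q[3],q[0]]).as_matrix()
def px2w(c,uv,z,k=None):
    k=k or get_calibration(c);K=k['camera_matrix'];P=k['pose']
    r=np.linalg.inv(K)@[uv[0],uv[1],1];d=P[:3,:3]@[r[0],-r[1],-r[2]]*1
    o=P[:3,3];return o+d*(z-o[2])/d[2]
def w2px(k,p):
    P=k['pose'];q=P[:3,:3].T@(np.asarray(p)-P[:3,3]);v=k['camera_matrix']@[q[0],-q[1],-q[2]];return v[:2]/v[2]
def st():
    s=state();M=rot();print('t',round(s['time'],2),'pos',np.round(s['tool_pos'],4),'yawy',round(np.degrees(np.arctan2(M[1,1],M[0,1])),2),'tilt z',np.round(M[:,2],4),'F',np.round(s['contact_force'],1),'T',np.round(s['ft_torque'],2),'w',round(s['gripper_width'],3),'g',round(s['grasp_force'],1),'j6',round(s['joint_pos'][5],2))
def go(p,n=None):
    d=rot().T@(np.asarray(p)-state()['tool_pos']);m=int(np.ceil(np.linalg.norm(d)/.049)) if n is None else n
    print('go',np.round(d*10,3),'rows',m,'each',np.round(d*10/m,3))
E
python3 - <<'E'
from h import *
st()
k=get_calibration('wrist');M=rot()
print('cam in tool',np.round(M.T@(k['pose'][:3,3]-state()['tool_pos']),3),np.round(M.T@k['pose'][:3,:3],3),k['camera_matrix'][0,0])
for n,uv,z in [('hub',(438,276),.066),('knob',(440,255),.088),('shaft',(290,236),.098),('gb corner',(303,225),.07),('board',(311,202),.012),('board',(303,282),.012),('board',(192,268),.012),('tray',(460,236),.018),('tray',(406,233),.018),('tray',(403,303),.018),('tray',(456,307),.018)]: print(n,np.round(px2w('top',uv,z),3))
go([.5,.05,.3])
E
```

```text
t 0.9 pos [0.2779 0.5598 0.2533] yawy 63.6 tilt z [ 0.  0. -1.] F [ 0.3 -0.4 -0.3] T [-0.   -0.01 -0.02] w 0.997 g 0.0 j6 -0.12
cam in tool [ 0.075  0.    -0.12 ] [[ 0.001  0.955  0.297]
 [ 1.    -0.    -0.001]
 [-0.001  0.297 -0.955]] 341.0719409304338
hub [ 0.466 -0.374  0.066]
knob [ 0.521 -0.377  0.088]
shaft [0.571 0.03  0.098]
gb corner [ 0.607 -0.004  0.07 ]
board [ 0.687 -0.025  0.012]
board [ 0.454 -0.003  0.012]
board [0.494 0.313 0.012]
tray [ 0.587 -0.452  0.018]
tray [ 0.595 -0.298  0.018]
tray [ 0.395 -0.284  0.018]
tray [ 0.384 -0.432  0.018]
go [-4.256 -3.579 -0.467] rows 12 each [-0.355 -0.298 -0.039]
```

{"method": "apply_moves", "body": {
  "targets": [
    {"translation": [-0.38,-0.3,-0.02],"twist": 0,"hand": 1},
    {"translation": [-0.38,-0.3,-0.02],"twist": 0,"hand": 1},
    {"translation": [-0.38,-0.3,-0.02],"twist": 0,"hand": 1},
    {"translation": [-0.38,-0.3,-0.02],"twist": 0,"hand": 1},
    {"translation": [-0.38,-0.3,-0.02],"twist": 0,"hand": 1},
    {"translation": [-0.38,-0.3,-0.02],"twist": 0,"hand": 1},
    {"translation": [-0.38,-0.3,-0.02],"twist": 0,"hand": 1},
    {"translation": [-0.38,-0.3,-0.02],"twist": 0,"hand": 1}
  ]
}}

```text
time: 1.7
tool_pos: [0.4439, 0.2079, 0.2697]
tool_rot: [0.0, 0.228, 0.974, 0.0]
contact_force: [0.2, 0.9, 0.4]
gripper_width: 1.0
grasp_force: 0.0
```

Run:
```python
from h import *
st(); go([.58,.05,.25])
```

```text
t 1.7 pos [0.4439 0.2079 0.2697] yawy 63.61 tilt z [ 1.e-03  3.e-04 -1.e+00] F [0.2 0.9 0.4] T [ 0.01 -0.04  0.01] w 1.0 g 0.0 j6 -0.82
go [-1.92  -0.809  0.198] rows 5 each [-0.384 -0.162  0.04 ]
```

{"method": "apply_moves", "body": {
  "targets": [
    {"translation": [-0.38,-0.16,0.04],"twist": 0,"hand": 1},
    {"translation": [-0.38,-0.16,0.04],"twist": 0,"hand": 1},
    {"translation": [-0.38,-0.16,0.04],"twist": 0,"hand": 1},
    {"translation": [-0.38,-0.16,0.04],"twist": 0,"hand": 1},
    {"translation": [-0.38,-0.16,0.04],"twist": 0,"hand": 1},
    {"translation": [0,0,0],"twist": 0,"hand": 1}
  ]
}}

```text
time: 2.3
tool_pos: [0.5798, 0.05, 0.2483]
tool_rot: [-0.0, 0.231, 0.973, -0.001]
contact_force: [-0.4, 0.1, 0.8]
gripper_width: 0.998
grasp_force: 0.0
```

Run:
```python
from h import *
st(); k=get_calibration('wrist'); np.savez('w1.npz',P=k['pose'],K=k['camera_matrix'])
f=grab_frame('wrist');cv2.imwrite('pics/w1.png',f[:,:,::-1])
print(w2px(k,[.571,.03,.098]))
for q in ['shaft_top','pad_face','carton','clamp']:
    print(q,[(np.round(d['point'],4).tolist(),round(d['score'],2)) for d in recognise('wrist',q)[:3]])
```

```text
t 2.3 pos [0.5798 0.05   0.2483] yawy 63.33 tilt z [-8.0e-04 -1.1e-03 -1.0e+00] F [-0.4  0.1  0.8] T [-0.03  0.01  0.04] w 0.998 g 0.0 j6 -1.15
[288.73866934 225.56114615]
shaft_top [([0.5651, 0.077, 0.0096], 0.94)]
pad_face [([0.5825, 0.1128, 0.0574], 0.73)]
carton [([0.5825, 0.1157, 0.0593], 0.67), ([0.5803, 0.2044, 0.0831], 0.61)]
clamp [([0.5635, 0.0779, 0.0065], 0.68)]
```

View pics/w1.png

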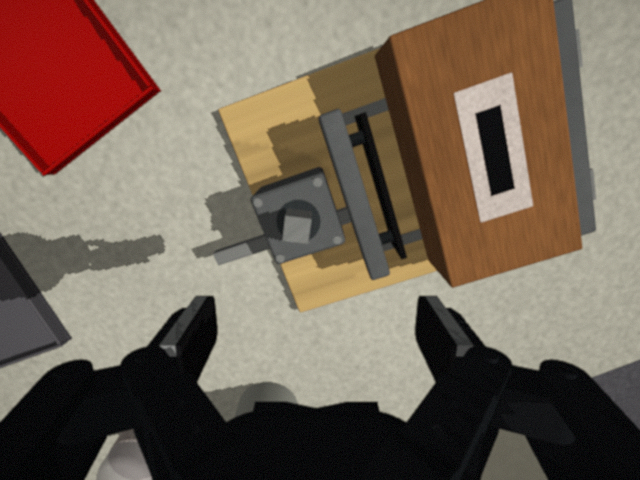

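The shaft's square top is near (297,229), rotated about 8° in the image. The jaw's pad is a thin gap from the carton. Now measuring the square exactly.

Run:
```python
from h import *
d=np.load('w1.npz');k={'pose':d['P'],'camera_matrix':d['K']}
f=cv2.imread('pics/w1.png');g=cv2.cvtColor(f,cv2.COLOR_BGR2GRAY)
print(g[206:252:3,270:326:3])
m=(g>130).astype(np.uint8)*0
_,m=cv2.threshold(g[200:260,262:335],118,1,0)
n,l,s,c=cv2.connectedComponentsWithStats(m);i=l[29,35];print(s[i],c[i]+[262,200])
cn=cv2.findContours((l==i).astype(np.uint8),0,1)[0][0].reshape(-1,2)+[262,200]
W=np.array([px2w('wrist',p,.098,k)[:2] for p in cn]);
r=cv2.minAreaRect((W*1000).astype(np.float32));print('rect mm',r)
def face(pts,z): return [np.round(px2w('wrist',p,z,k),4) for p in pts]
print('gb top',face([(250,187),(325,168),(343,240),(277,263)],.07))
print('jaw top front/back',face([(320,115),(374,279),(341,110),(388,274)],.067))
print('pad top',face([(357,115),(400,258),(366,114),(406,256)],.060))
print('carton top',face([(390,38),(453,286),(580,248),(550,0)],.082))
cv2.imwrite('pics/w1c.png',cv2.resize(f[160:300,180:460],None,fx=2.8,fy=2.8,interpolation=2))
```

```text
[[ 97  95  92  94  68  51  52  52  47  48  52  52  49  53  57  84  95  91
   93]
 [ 90  95  89  64  35  38  61  63  58  57  53  53  54  48  47  56  94  92
   91]
 [ 74  57  46  33  27  36  61  59  62  62  61  62  60  64  53  47  74  95
   92]
 [ 50  52  47  27  29  72  80  73  64  57  64  62  61  59  56  52  58  91
   93]
 [ 51  48  41  27  23 105 127 127 126 122 116 105 102  91  58  50  52  89
   94]
 [ 54  48  37  25  28 113 126 126 130 126 123 124 122 128  61  47  54  83
   94]
 [ 48  52  44  26  33 125 129 129 124 124 124 121 125 125  58  50  51  91
   96]
 [ 50  50  47  29  38 127 123 126 126 123 123 126 127 116  47  52  57  92
   93]
 [ 50  51  51  36  52 124 127 126 123 123 126 129 131 113  52  55  78  93
   93]
 [ 48  51  49  49  56 127 123 123 124 128 126 128 131  97  51  58  92  94
   97]
 [ 53  52  49  50  71 124 123 125 131 130 129 126 129  82  53  86  96  96
   91]
 [ 89  87  71  54  86 121 131 132 130 124 129 126 131  84  93  93  93  94
   90]
 [ 87  95  96  91  93  93  99 106 108 109 118 124 119 106  93  98  95  93
   91]
 [ 76  92  93  93  93  90  94  91  95  94  93  
[... 235 characters left out ...]
9.62565905]
rect mm ((577.0906982421875, 33.900787353515625), (19.87715721130371, 20.68213653564453), 55.72762680053711)
gb top [array([0.5307, 0.0105, 0.07  ]), array([0.5454, 0.0766, 0.07  ]), array([0.6116, 0.0626, 0.07  ]), array([ 0.6044, -0.0027,  0.07  ])]
jaw top front/back [array([0.5047, 0.0921, 0.067 ]), array([0.6618, 0.0722, 0.067 ]), array([0.509 , 0.1095, 0.067 ]), array([0.663 , 0.0863, 0.067 ])]
pad top [array([0.5187, 0.1205, 0.06  ]), array([0.6562, 0.1033, 0.06  ]), array([0.5214, 0.1277, 0.06  ]), array([0.6569, 0.1093, 0.06  ])]
carton top [array([0.4799, 0.1625, 0.082 ]), array([0.6935, 0.1351, 0.082 ]), array([0.709 , 0.2489, 0.082 ]), array([0.5094, 0.2757, 0.082 ])]
```

View pics/w1c.png

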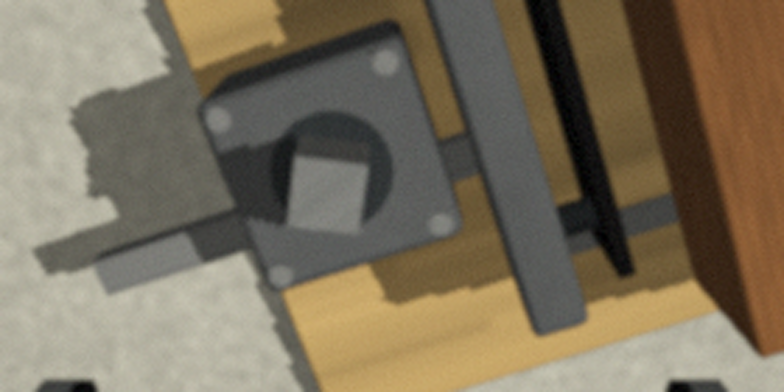

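```bash
cat >> h.py <<'E'
def plan(p,yaw,n,p0=None,yaw0=None):
    s=state();M=rot();y0=np.degrees(np.arctan2(M[1,1],M[0,1])) if yaw0 is None else yaw0
    p0=np.array(s['tool_pos'] if p0 is None else p0)
    dy=(yaw-y0); step=(np.array(p)-p0)/n
    for i in range(n):
        a=np.radians(y0+dy*i/n); X=np.array([-np.sin(a),np.cos(a),0]);Y=np.array([np.cos(a),np.sin(a),0]);
        print([round(10*float(v),3) for v in (X@step,Y@step,-step[2])],'tw',round(-np.radians(dy/n)*10,3))
E
python3 -c "
from h import *
plan([.48,-.37,.25],90,9)"
```

```text
[-0.112, -0.471, -0.0] tw -0.511
[-0.088, -0.476, -0.0] tw -0.511
[-0.063, -0.48, -0.0] tw -0.511
[-0.039, -0.482, -0.0] tw -0.511
[-0.014, -0.484, -0.0] tw -0.511
[0.011, -0.484, -0.0] tw -0.511
[0.035, -0.483, -0.0] tw -0.511
[0.06, -0.48, -0.0] tw -0.511
[0.084, -0.477, -0.0] tw -0.511
```

{"method": "apply_moves", "body": {
  "targets": [
    {"translation": [-0.1,-0.48,0],"twist": -0.58,"hand": 1},
    {"translation": [-0.08,-0.48,0],"twist": -0.58,"hand": 1},
    {"translation": [-0.05,-0.48,0],"twist": -0.58,"hand": 1},
    {"translation": [-0.03,-0.48,0],"twist": -0.58,"hand": 1},
    {"translation": [0,-0.48,0],"twist": -0.58,"hand": 1},
    {"translation": [0.03,-0.48,0],"twist": -0.58,"hand": 1},
    {"translation": [0.05,-0.48,0],"twist": -0.58,"hand": 1},
    {"translation": [0.08,-0.48,0],"twist": -0.58,"hand": 1}
  ]
}}

```text
time: 3.35
tool_pos: [0.4887, -0.3236, 0.2501]
tool_rot: [0.001, -0.004, 1.0, -0.0]
contact_force: [0.9, -0.2, 0.0]
gripper_width: 0.997
grasp_force: 0.0
```

{"method": "apply_moves", "body": {
  "targets": [
    {"translation": [0.1,-0.45,0],"twist": 0,"hand": 1},
    {"translation": [0,0,0],"twist": 0,"hand": 1}
  ]
}}

```text
time: 3.55
tool_pos: [0.4779, -0.3715, 0.2498]
tool_rot: [0.0, 0.0, 1.0, -0.001]
contact_force: [0.6, 1.8, 0.1]
gripper_width: 1.002
grasp_force: 0.0
```

Run:
```python
from h import *
st(); k=get_calibration('wrist'); np.savez('w2.npz',P=k['pose'],K=k['camera_matrix'])
f=grab_frame('wrist');cv2.imwrite('pics/w2.png',f[:,:,::-1])
for q in ['crank_hub','crank_knob','tray_mid']:
    print(q,[(np.round(d['point'],4).tolist(),round(d['score'],2)) for d in recognise('wrist',q)[:3]])
```

```text
t 3.55 pos [ 0.4779 -0.3715  0.2498] yawy 89.95 tilt z [ 1.e-04 -2.e-03 -1.e+00] F [0.6 1.8 0.1] T [ 0.02  0.01 -0.05] w 1.002 g 0.0 j6 -2.35
crank_hub [([0.4721, -0.3783, 0.0659], 0.96), ([0.4624, -0.5302, 0.0596], 0.79), ([0.3143, -0.3781, 0.0617], 0.72)]
crank_knob [([0.456, -0.5314, 0.0504], 0.71), ([0.465, -0.3786, 0.0604], 0.69), ([0.3158, -0.3796, 0.058], 0.58)]
tray_mid [([0.3506, -0.1267, 0.002], 0.65), ([0.4812, -0.3569, 0.0021], 0.57)]
```

View pics/w2.png

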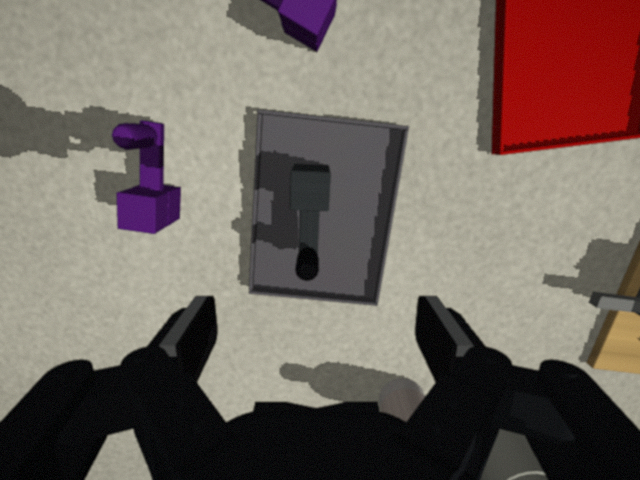

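The grey tray spans (255,110)–(405,300). Hub top is about (310,187) and the arm points down-image to the knob at (307,258).

Run:
```python
from h import *
d=np.load('w2.npz');k={'pose':d['P'],'camera_matrix':d['K']}
f=cv2.imread('pics/w2.png')
print(f[155:215:2,310].tolist()); print(f[190,280:340:2].mean(1).astype(int).tolist(),f[175,280:340:2].mean(1).astype(int).tolist())
for c in ['hub','arm']:
  pass
print('tray',[np.round(px2w('wrist',p,.018,k)[:2],3) for p in [(258,110),(408,127),(378,303),(250,293)]])
print('knob top',px2w('wrist',(307,252),.088,k))
print('hub mid',px2w('wrist',(310,188),.066,k))
cv2.imwrite('pics/w2c.png',cv2.resize(f[150:290,240:380],None,fx=4.2,fy=4.2,interpolation=2))
```

```text
[[92, 89, 92], [87, 83, 86], [86, 83, 85], [55, 53, 56], [45, 46, 46], [24, 23, 23], [22, 22, 20], [22, 20, 19], [35, 33, 34], [49, 48, 44], [51, 48, 42], [50, 49, 45], [52, 51, 49], [50, 50, 44], [51, 51, 49], [50, 49, 47], [55, 54, 51], [48, 48, 45], [55, 56, 50], [52, 53, 46], [52, 52, 49], [56, 53, 48], [48, 51, 46], [50, 51, 44], [54, 54, 50], [49, 51, 46], [53, 54, 48], [54, 53, 51], [53, 50, 49], [53, 56, 50]]
[48, 49, 50, 52, 45, 41, 49, 52, 52, 49, 47, 50, 52, 51, 51, 51, 54, 52, 54, 51, 50, 53, 48, 53, 51, 77, 86, 91, 88, 90] [47, 49, 50, 48, 49, 41, 45, 52, 46, 50, 51, 49, 54, 50, 48, 47, 50, 49, 51, 47, 51, 49, 51, 51, 47, 61, 86, 90, 86, 91]
tray [array([ 0.386, -0.428]), array([ 0.401, -0.281]), array([ 0.595, -0.3  ]), array([ 0.582, -0.447])]
knob top [ 0.50661514 -0.379343    0.088     ]
hub mid [ 0.45373097 -0.37681574  0.066     ]
```

View pics/w2c.png

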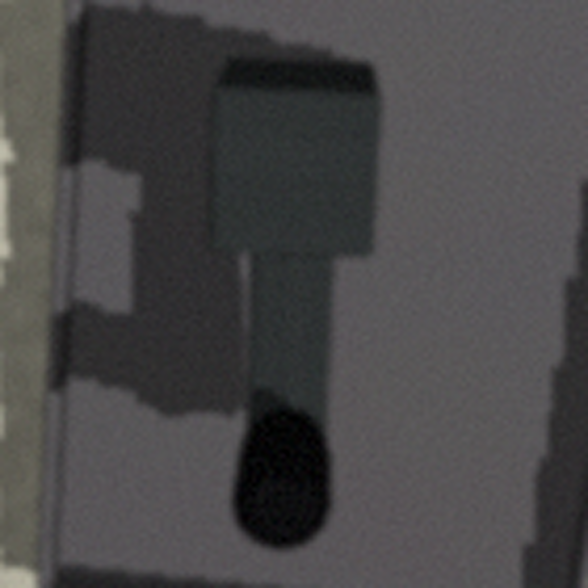

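Run:
```python
from h import *
d=np.load('w2.npz');k={'pose':d['P'],'camera_matrix':d['K']}
C=lambda u,v,z:px2w('wrist',(240+u/4.2,150+v/4.2),z,k)
c=[C(217,90,.066),C(379,92,.066),C(373,255,.066),C(213,250,.066)]
print(np.round(c,4).tolist(),np.mean(c,0)); 
kn=C(281,500,.088);print(kn)
h=np.mean(c,0);e=kn-h;print(np.linalg.norm(e[:2]),np.degrees(np.arctan2(e[1],e[0])))
r=cv2.minAreaRect((np.array(c)[:,:2]*1000).astype(np.float32));print(r)
# shaft from crop w1c
d=np.load('w1.npz');k1={'pose':d['P'],'camera_matrix':d['K']}
c=[px2w('wrist',(180+u/2.8,160+v/2.8),.098,k1)[:2] for u,v in [(296,152),(370,162),(361,234),(287,224)]]
print(np.mean(c,0),[round(float(np.degrees(np.arctan2(*(c[(i+1)%4]-c[i])[::-1]))),1) for i in range(4)])
g=[px2w('wrist',(180+u/2.8,160+v/2.8),.07,k1)[:2] for u,v in [(203,100),(400,35),(462,225),(275,292)]];print(np.mean(g,0))
plan([h[0],h[1],.12],89-.8,4)
```

```text
[[0.439, -0.3929, 0.066], [0.4395, -0.3589, 0.066], [0.4746, -0.3597, 0.066], [0.4735, -0.3945, 0.066]] [ 0.4566325  -0.37651467  0.066     ]
[ 0.52283121 -0.37955665  0.088     ]
0.06626856467853266 -2.6310129956888506
((456.5823974609375, -376.70037841796875), (34.79164123535156, 35.11927795410156), 88.5780029296875)
[0.57684874 0.03492508] [55.4, -33.7, -124.8, 145.0]
[0.57629359 0.03592992]
[0.058, -0.025, 0.324] tw 0.091
[0.058, -0.025, 0.324] tw 0.091
[0.057, -0.026, 0.324] tw 0.091
[0.057, -0.026, 0.324] tw 0.091
```

{"method": "apply_moves", "body": {
  "targets": [
    {"translation": [0.107,-0.026,0.4],"twist": 0.17,"hand": 1},
    {"translation": [0.107,-0.026,0.4],"twist": 0.17,"hand": 1},
    {"translation": [0,0,0.4],"twist": 0,"hand": 1},
    {"translation": [0,0,0.3],"twist": 0,"hand": 1},
    {"translation": [0,0,0.3],"twist": 0,"hand": 1},
    {"translation": [0,0,0.168],"twist": 0,"hand": 1},
    {"translation": [0,0,0],"twist": 0,"hand": 1}
  ]
}}

```text
time: 4.45
tool_pos: [0.4569, -0.3705, 0.0498]
tool_rot: [-0.002, 0.014, 1.0, 0.002]
contact_force: [1.0, -0.3, 0.3]
gripper_width: 1.005
grasp_force: 0.0
```

```bash
python3 -c "
from h import *
st()"
```

```text
t 4.45 pos [ 0.4569 -0.3705  0.0498] yawy 88.35 tilt z [-0.0037  0.0041 -1.    ] F [ 1.  -0.3  0.3] T [0.05 0.   0.03] w 1.005 g 0.0 j6 -2.35
```

{"method": "apply_moves", "body": {
  "targets": [
    {"translation": [0,0,0],"twist": 0,"hand": 1}
  ]
}}

```text
time: 4.55
tool_pos: [0.4586, -0.373, 0.0535]
tool_rot: [0.0, 0.015, 1.0, -0.0]
contact_force: [0.5, -0.0, 0.7]
gripper_width: 0.998
grasp_force: 0.0
```

```bash
python3 -c "
from h import *
st()"
```

```text
t 4.55 pos [ 0.4586 -0.373   0.0535] yawy 88.31 tilt z [ 9.e-04 -9.e-04 -1.e+00] F [ 0.5 -0.   0.7] T [-0.02  0.04 -0.06] w 0.998 g 0.0 j6 -2.35
```

{"method": "apply_moves", "body": {
  "targets": [
    {"translation": [0.02,-0.03,0],"twist": 0,"hand": 1},
    {"translation": [0,0,0],"twist": 0,"hand": 0.6},
    {"translation": [0,0,0],"twist": 0,"hand": 0.3},
    {"translation": [0,0,0],"twist": 0,"hand": 0},
    {"translation": [0,0,0],"twist": 0,"hand": 0},
    {"translation": [0,0,0],"twist": 0,"hand": 0},
    {"translation": [0,0,0],"twist": 0,"hand": 0},
    {"translation": [0,0,0],"twist": 0,"hand": 0}
  ]
}}

```text
time: 5.35
tool_pos: [0.456, -0.3766, 0.0532]
tool_rot: [0.0, 0.015, 1.0, -0.0]
contact_force: [-0.3, -0.0, 4.7]
gripper_width: 0.416
grasp_force: 60.9
```

```bash
python3 -c "
from h import *
st()"
```

```text
t 5.35 pos [ 0.456  -0.3766  0.0532] yawy 88.23 tilt z [ 6.e-04 -9.e-04 -1.e+00] F [-0.3 -0.   4.7] T [0.  0.1 0. ] w 0.416 g 60.9 j6 -2.36
```

{"method": "apply_moves", "body": {
  "targets": [
    {"translation": [0,0,-0.3],"twist": 0,"hand": 0},
    {"translation": [0,0,-0.4],"twist": 0,"hand": 0},
    {"translation": [0,0,-0.4],"twist": 0,"hand": 0},
    {"translation": [0,0,-0.3],"twist": 0,"hand": 0},
    {"translation": [0,0,0],"twist": 0,"hand": 0}
  ]
}}

```text
time: 5.85
tool_pos: [0.4573, -0.3778, 0.1971]
tool_rot: [0.003, 0.015, 1.0, -0.003]
contact_force: [0.5, -0.2, -2.1]
gripper_width: 0.413
grasp_force: 61.0
```

Run:
```python
from h import *
st(); k=get_calibration('wrist'); np.savez('w3.npz',P=k['pose'],K=k['camera_matrix'])
f=grab_frame('wrist');cv2.imwrite('pics/w3.png',f[:,:,::-1])
plan([.577,.0345,.19],145.4,11)
```

```text
t 5.85 pos [ 0.4573 -0.3778  0.1971] yawy 88.24 tilt z [ 0.0057 -0.006  -1.    ] F [ 0.5 -0.2 -2.1] T [-0.01  0.01  0.  ] w 0.413 g 61.0 j6 -2.36
[-0.098, 0.377, 0.003] tw -0.907
[-0.132, 0.367, 0.003] tw -0.907
[-0.165, 0.353, 0.003] tw -0.907
[-0.196, 0.337, 0.003] tw -0.907
[-0.226, 0.318, 0.003] tw -0.907
[-0.253, 0.296, 0.003] tw -0.907
[-0.279, 0.272, 0.003] tw -0.907
[-0.303, 0.245, 0.003] tw -0.907
[-0.324, 0.217, 0.003] tw -0.907
[-0.342, 0.187, 0.003] tw -0.907
[-0.357, 0.155, 0.003] tw -0.907
```

View pics/w3.png

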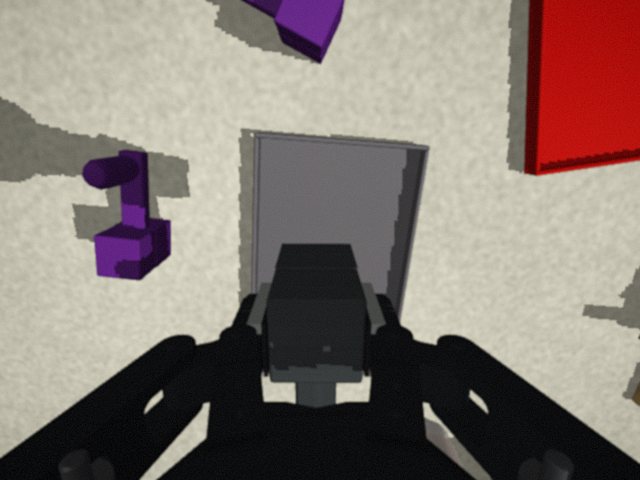

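The crank is held with its arm away from the camera. The hub's near top edge lies about row 268 and the far edge about row 380. Checking the offset along tool x.

Run:
```python
from h import *
k=get_calibration('wrist');M=rot();p=state()['tool_pos']
for q in [(.018,-.018,-.013),(.018,.018,-.013),(-.018,-.018,-.013),(-.018,.018,-.013),(.018,-.018,.049),(.018,.018,.049)]:
    print(q,np.round(w2px(k,p+M@np.array(q)),1))
f=cv2.imread('pics/w3.png').mean(2)
print([int(v) for v in f[236:400:2,300:316].mean(1)])
```

```text
(0.018, -0.018, -0.013) [263.9 299.1]
(0.018, 0.018, -0.013) [366.7 299.1]
(-0.018, -0.018, -0.013) [268.1 384. ]
(-0.018, 0.018, -0.013) [362.5 384. ]
(0.018, -0.018, 0.049) [281.  242.6]
(0.018, 0.018, 0.049) [349.8 242.6]
[106, 106, 106, 101, 45, 25, 26, 26, 26, 27, 26, 25, 27, 25, 26, 28, 30, 25, 26, 27, 27, 27, 26, 26, 26, 27, 26, 26, 26, 26, 27, 27, 32, 33, 32, 32, 33, 32, 33, 33, 33, 33, 32, 32, 33, 33, 34, 34, 35, 34, 33, 33, 33, 34, 33, 33, 32, 32, 33, 32, 32, 31, 32, 32, 31, 35, 54, 60, 61, 59, 60, 60, 60, 53, 56, 57, 56, 57, 56, 57, 57, 57]
```

{"method": "apply_moves", "body": {
  "targets": [
    {"translation": [-0.1,0.38,0],"twist": -0.907,"hand": 0},
    {"translation": [-0.13,0.37,0],"twist": -0.907,"hand": 0},
    {"translation": [-0.165,0.355,0],"twist": -0.907,"hand": 0},
    {"translation": [-0.195,0.335,0],"twist": -0.907,"hand": 0},
    {"translation": [-0.225,0.32,0],"twist": -0.907,"hand": 0},
    {"translation": [-0.255,0.295,0],"twist": -0.907,"hand": 0},
    {"translation": [-0.28,0.27,0],"twist": -0.907,"hand": 0},
    {"translation": [-0.3,0.245,0],"twist": -0.907,"hand": 0}
  ]
}}

```text
time: 6.7
tool_pos: [0.5416, -0.0745, 0.1881]
tool_rot: [-0.003, -0.342, 0.94, 0.002]
contact_force: [0.5, 0.2, -3.2]
gripper_width: 0.413
grasp_force: 61.3
```

{"method": "apply_moves", "body": {
  "targets": [
    {"translation": [-0.325,0.215,0],"twist": -0.907,"hand": 0},
    {"translation": [-0.34,0.19,0],"twist": -0.907,"hand": 0},
    {"translation": [-0.355,0.155,0],"twist": -0.907,"hand": 0},
    {"translation": [0,0,0],"twist": 0,"hand": 0},
    {"translation": [0,0,0],"twist": 0,"hand": 0}
  ]
}}

```text
time: 7.2
tool_pos: [0.5742, 0.0361, 0.1887]
tool_rot: [-0.003, -0.465, 0.885, 0.001]
contact_force: [0.3, -1.1, -3.8]
gripper_width: 0.411
grasp_force: 61.4
```

```bash
python3 -c "
from h import *
st();plan([.577,.0345,.156],145.4,2)"
```

```text
t 7.2 pos [0.5742 0.0361 0.1887] yawy 145.48 tilt z [-6.1e-03 -1.0e-04 -1.0e+00] F [ 0.3 -1.1 -3.8] T [-0.    0.05  0.03] w 0.411 g 61.4 j6 -2.61
[-0.001, -0.016, 0.164] tw 0.007
[-0.001, -0.016, 0.164] tw 0.007
```

{"method": "apply_moves", "body": {
  "targets": [
    {"translation": [0,-0.032,0.17],"twist": 0,"hand": 0},
    {"translation": [0,0,0.17],"twist": 0,"hand": 0},
    {"translation": [0,0,0],"twist": 0,"hand": 0},
    {"translation": [0,0,0],"twist": 0,"hand": 0}
  ]
}}

```text
time: 7.6
tool_pos: [0.5776, 0.0329, 0.1566]
tool_rot: [-0.001, -0.464, 0.886, 0.001]
contact_force: [0.6, -0.8, -3.3]
gripper_width: 0.415
grasp_force: 61.3
```

```bash
python3 -c "
from h import *
st();plan([.577,.0345,.150],145.4,1)"
```

```text
t 7.6 pos [0.5776 0.0329 0.1566] yawy 145.32 tilt z [-3.3e-03  2.0e-04 -1.0e+00] F [ 0.6 -0.8 -3.3] T [-0.03  0.03 -0.02] w 0.415 g 61.3 j6 -2.61
[-0.01, 0.014, 0.066] tw -0.014
```

{"method": "apply_moves", "body": {
  "targets": [
    {"translation": [-0.005,0.01,0.05],"twist": 0,"hand": 0},
    {"translation": [0,0,0.03],"twist": 0,"hand": 0},
    {"translation": [0,0,0.02],"twist": 0,"hand": 0}
  ]
}}

```text
time: 7.9
tool_pos: [0.5782, 0.0345, 0.1486]
tool_rot: [0.0, -0.465, 0.885, -0.0]
contact_force: [-0.8, 0.5, -4.0]
gripper_width: 0.414
grasp_force: 61.3
```

```bash
python3 -c "
from h import *
st()"
```

```text
t 7.9 pos [0.5782 0.0345 0.1486] yawy 145.4 tilt z [ 5.e-04 -1.e-04 -1.e+00] F [-0.8  0.5 -4. ] T [-0.02 -0.06  0.  ] w 0.414 g 61.3 j6 -2.61
```

{"method": "apply_moves", "body": {
  "targets": [
    {"translation": [0,0,0.02],"twist": 0,"hand": 0},
    {"translation": [0,0,0.02],"twist": 0,"hand": 0}
  ]
}}

```text
time: 8.1
tool_pos: [0.578, 0.0345, 0.1448]
tool_rot: [-0.0, -0.465, 0.885, -0.0]
contact_force: [-0.8, -0.6, -2.2]
gripper_width: 0.413
grasp_force: 61.7
```

```bash
python3 -c "
from h import *
st()"
```

```text
t 8.1 pos [0.578  0.0345 0.1448] yawy 145.41 tilt z [-5.e-04 -4.e-04 -1.e+00] F [-0.8 -0.6 -2.2] T [-0.11  0.32  0.02] w 0.413 g 61.7 j6 -2.61
```

{"method": "apply_moves", "body": {
  "targets": [
    {"translation": [0,0,0.01],"twist": 0,"hand": 0},
    {"translation": [0,0,0],"twist": 0,"hand": 0}
  ]
}}

```text
time: 8.3
tool_pos: [0.5779, 0.0345, 0.1432]
tool_rot: [-0.0, -0.465, 0.885, -0.0]
contact_force: [-1.2, -1.6, -3.8]
gripper_width: 0.414
grasp_force: 61.4
```

```bash
python3 -c "
from h import *
st()"
```

```text
t 8.3 pos [0.5779 0.0345 0.1432] yawy 145.4 tilt z [-5.e-04 -3.e-04 -1.e+00] F [-1.2 -1.6 -3.8] T [-0.19  0.19  0.02] w 0.414 g 61.4 j6 -2.61
```

{"method": "apply_moves", "body": {
  "targets": [
    {"translation": [0.007,0,0.02],"twist": 0,"hand": 0},
    {"translation": [0,0,0.02],"twist": 0,"hand": 0},
    {"translation": [0,0,0],"twist": 0,"hand": 0}
  ]
}}

```text
time: 8.6
tool_pos: [0.5776, 0.034, 0.139]
tool_rot: [-0.0, -0.465, 0.885, 0.0]
contact_force: [-1.1, -0.4, -3.5]
gripper_width: 0.414
grasp_force: 61.4
```

```bash
python3 -c "
from h import *
st()"
```

```text
t 8.6 pos [0.5776 0.034  0.139 ] yawy 145.4 tilt z [-3.e-04  1.e-04 -1.e+00] F [-1.1 -0.4 -3.5] T [0.06 0.11 0.03] w 0.414 g 61.4 j6 -2.61
```

{"method": "apply_moves", "body": {
  "targets": [
    {"translation": [0.003,0.003,0.03],"twist": 0,"hand": 0},
    {"translation": [0,0,0.03],"twist": 0,"hand": 0},
    {"translation": [0,0,0.03],"twist": 0,"hand": 0},
    {"translation": [0,0,0],"twist": 0,"hand": 0}
  ]
}}

```text
time: 9.0
tool_pos: [0.577, 0.0338, 0.1298]
tool_rot: [-0.0, -0.465, 0.885, 0.0]
contact_force: [0.1, 0.2, -4.5]
gripper_width: 0.412
grasp_force: 61.3
```

```bash
python3 -c "
from h import *
st()"
```

```text
t 9.0 pos [0.577  0.0338 0.1298] yawy 145.4 tilt z [-8.e-04 -1.e-04 -1.e+00] F [ 0.1  0.2 -4.5] T [-0.03 -0.   -0.02] w 0.412 g 61.3 j6 -2.61
```

{"method": "apply_moves", "body": {
  "targets": [
    {"translation": [0,0,0.03],"twist": 0,"hand": 0},
    {"translation": [0,0,0.03],"twist": 0,"hand": 0},
    {"translation": [0,0,0.03],"twist": 0,"hand": 0},
    {"translation": [0,0,0.02],"twist": 0,"hand": 0},
    {"translation": [0,0,0],"twist": 0,"hand": 0},
    {"translation": [0,0,0],"twist": 0,"hand": 0}
  ]
}}

```text
time: 9.6
tool_pos: [0.5774, 0.0338, 0.1195]
tool_rot: [0.0, -0.465, 0.885, -0.0]
contact_force: [-0.2, -0.2, -2.7]
gripper_width: 0.411
grasp_force: 61.3
```

```bash
python3 -c "
from h import *
st()"
```

```text
t 9.6 pos [0.5774 0.0338 0.1195] yawy 145.4 tilt z [ 2.e-04 -1.e-04 -1.e+00] F [-0.2 -0.2 -2.7] T [-0.06  0.07 -0.01] w 0.411 g 61.3 j6 -2.61
```

{"method": "apply_moves", "body": {
  "targets": [
    {"translation": [0,0,0.005],"twist": 0.5,"hand": 0},
    {"translation": [0,0,0],"twist": 0.5,"hand": 0},
    {"translation": [0,0,0],"twist": 0.5,"hand": 0},
    {"translation": [0,0,0],"twist": 0.5,"hand": 0},
    {"translation": [0,0,0],"twist": 0.5,"hand": 0},
    {"translation": [0,0,0],"twist": 0.5,"hand": 0},
    {"translation": [0,0,0],"twist": 0.5,"hand": 0},
    {"translation": [0,0,0],"twist": 0.5,"hand": 0}
  ]
}}

```text
time: 10.4
tool_pos: [0.5764, 0.034, 0.1193]
tool_rot: [-0.001, -0.279, 0.96, 0.0]
contact_force: [-5.4, -0.1, 0.3]
gripper_width: 0.415
grasp_force: 61.9
```

```bash
python3 -c "
from h import *
st()"
```

```text
t 10.4 pos [0.5764 0.034  0.1193] yawy 122.45 tilt z [-2.8e-03 -2.0e-04 -1.0e+00] F [-5.4 -0.1  0.3] T [0.11 0.82 0.49] w 0.415 g 61.9 j6 -2.21
```

{"method": "apply_moves", "body": {
  "targets": [
    {"translation": [0.006,0.004,0],"twist": 0.9,"hand": 0},
    {"translation": [0,0,0],"twist": 0.9,"hand": 0},
    {"translation": [0,0,0],"twist": 0.9,"hand": 0},
    {"translation": [0,0,0],"twist": 0.9,"hand": 0},
    {"translation": [0,0,0],"twist": 0.9,"hand": 0},
    {"translation": [0,0,0],"twist": 0.9,"hand": 0},
    {"translation": [0,0,0],"twist": 0.9,"hand": 0},
    {"translation": [0,0,0],"twist": 0.9,"hand": 0}
  ]
}}

```text
time: 11.2
tool_pos: [0.5764, 0.0337, 0.1193]
tool_rot: [-0.0, 0.078, 0.997, -0.0]
contact_force: [-0.7, -1.0, 0.2]
gripper_width: 0.416
grasp_force: 61.6
```

```bash
python3 -c "
from h import *
st()"
```

```text
t 11.2 pos [0.5764 0.0337 0.1193] yawy 81.1 tilt z [-7.e-04 -7.e-04 -1.e+00] F [-0.7 -1.   0.2] T [-0.04  0.33  0.45] w 0.416 g 61.6 j6 -1.49
```

Torque 0.45 N m, smooth. Continuing.

{"method": "apply_moves", "body": {
  "targets": [
    {"translation": [0,0,0],"twist": 0.9,"hand": 0},
    {"translation": [0,0,0],"twist": 0.9,"hand": 0},
    {"translation": [0,0,0],"twist": 0.9,"hand": 0},
    {"translation": [0,0,0],"twist": 0.9,"hand": 0},
    {"translation": [0,0,0],"twist": 0.9,"hand": 0},
    {"translation": [0,0,0],"twist": 0.9,"hand": 0},
    {"translation": [0,0,0],"twist": 0.9,"hand": 0},
    {"translation": [0,0,0],"twist": 0.9,"hand": 0}
  ]
}}

```text
time: 12.0
tool_pos: [0.5763, 0.0335, 0.1193]
tool_rot: [-0.0, 0.424, 0.906, -0.001]
contact_force: [-2.1, -1.8, -0.5]
gripper_width: 0.413
grasp_force: 61.6
```

Run:
```python
from h import *
st(); k=get_calibration('wrist'); np.savez('w4.npz',P=k['pose'],K=k['camera_matrix'])
f=grab_frame('wrist');cv2.imwrite('pics/w4.png',f[:,:,::-1])
k=get_calibration('top');t=grab_frame('top');cv2.imwrite('pics/top4.png',t[:,:,::-1])
for c in ['top','wrist']:
  for q in ['pad_face','carton','jaw']:
    print(c,q,[(np.round(d['point'],4).tolist(),round(d['score'],2)) for d in recognise(c,q)[:2]])
```

```text
t 12.0 pos [0.5763 0.0335 0.1193] yawy 39.85 tilt z [-0.001  -0.0013 -1.    ] F [-2.1 -1.8 -0.5] T [-0.19  0.39  0.41] w 0.413 g 61.6 j6 -0.77
top pad_face []
top carton [([0.5874, 0.2104, 0.0847], 0.71)]
top jaw [([0.558, 0.0311, 0.1082], 0.22)]
wrist pad_face [([0.5799, 0.1332, 0.055], 0.88), ([0.5982, 0.16, 0.0827], 0.41)]
wrist carton [([0.599, 0.159, 0.084], 0.93)]
wrist jaw [([0.5829, 0.1162, 0.0677], 0.75)]
```

View pics/w4.png

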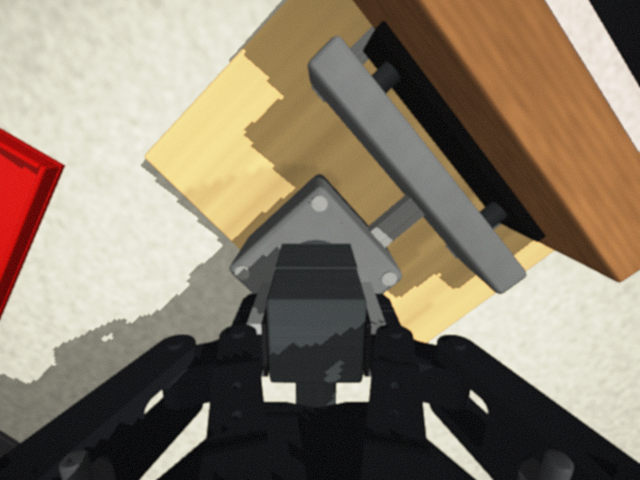

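The view shows the pad still about 10 mm from the carton; the crank is home. I'll keep winding, then use small steps.

{"method": "apply_moves", "body": {
  "targets": [
    {"translation": [0,0,0],"twist": 0.9,"hand": 0},
    {"translation": [0,0,0],"twist": 0.9,"hand": 0},
    {"translation": [0,0,0],"twist": 0.9,"hand": 0},
    {"translation": [0,0,0],"twist": 0.9,"hand": 0},
    {"translation": [0,0,0],"twist": 0.9,"hand": 0},
    {"translation": [0,0,0],"twist": 0.9,"hand": 0},
    {"translation": [0,0,0],"twist": 0.9,"hand": 0},
    {"translation": [0,0,0],"twist": 0.9,"hand": 0}
  ]
}}

```text
time: 13.2
tool_pos: [0.5761, 0.0334, 0.1193]
tool_rot: [-0.0, 0.715, 0.699, -0.001]
contact_force: [-5.6, -3.1, 2.0]
gripper_width: 0.417
grasp_force: 61.9
```

Run:
```python
from h import *
st(); k=get_calibration('wrist'); np.savez('w5.npz',P=k['pose'],K=k['camera_matrix'])
f=grab_frame('wrist');cv2.imwrite('pics/w5.png',f[:,:,::-1])
T=[]
for i in range(6):
    regions=recognise('wrist','pad_face') if i<1 else grab_frame('wrist'); s=state();T.append(s['ft_torque'][2])
print(np.round(T,3))
```

```text
t 13.2 pos [0.5761 0.0334 0.1193] yawy -1.35 tilt z [-0.0017 -0.0015 -1.    ] F [-5.6 -3.1  2. ] T [-0.55  0.88  0.46] w 0.417 g 61.9 j6 -0.05
[-0.016  0.007 -0.003 -0.019  0.033  0.035]
```

View pics/w5.png

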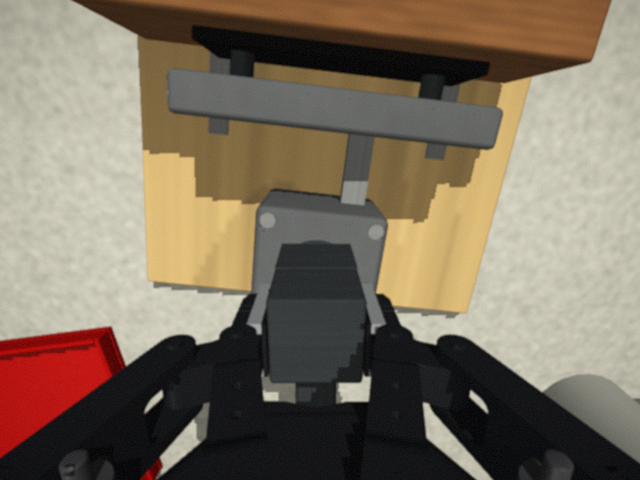

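{"method": "apply_moves", "body": {
  "targets": [
    {"translation": [-0.004,-0.007,0],"twist": 0.6,"hand": 0},
    {"translation": [0,0,0],"twist": 0.6,"hand": 0},
    {"translation": [0,0,0],"twist": 0.6,"hand": 0},
    {"translation": [0,0,0],"twist": 0.6,"hand": 0},
    {"translation": [0,0,0],"twist": 0.6,"hand": 0}
  ]
}}

```text
time: 14.05
tool_pos: [0.5759, 0.0333, 0.1193]
tool_rot: [0.0, 0.811, 0.584, -0.0]
contact_force: [-3.2, -1.4, -0.0]
gripper_width: 0.412
grasp_force: 61.7
```

Run:
```python
from h import *
st()
```

```text
t 14.05 pos [0.5759 0.0333 0.1193] yawy -18.47 tilt z [-0.e+00 -7.e-04 -1.e+00] F [-3.2 -1.4 -0. ] T [-0.36  0.51  0.43] w 0.412 g 61.7 j6 0.25
```

{"method": "apply_moves", "body": {
  "targets": [
    {"translation": [0,0,0],"twist": 0.6,"hand": 0},
    {"translation": [0,0,0],"twist": 0.6,"hand": 0},
    {"translation": [0,0,0],"twist": 0.6,"hand": 0},
    {"translation": [0,0,0],"twist": 0.6,"hand": 0}
  ]
}}

```text
time: 14.45
tool_pos: [0.5758, 0.0334, 0.1193]
tool_rot: [0.0, 0.875, 0.483, -0.0]
contact_force: [-2.9, -2.0, 0.7]
gripper_width: 0.41
grasp_force: 61.7
```

Run:
```python
from h import *
st(); k=get_calibration('wrist'); np.savez('w6.npz',P=k['pose'],K=k['camera_matrix'])
f=grab_frame('wrist');cv2.imwrite('pics/w6.png',f[:,:,::-1])
```

```text
t 14.45 pos [0.5758 0.0334 0.1193] yawy -32.21 tilt z [-2.e-04 -7.e-04 -1.e+00] F [-2.9 -2.   0.7] T [-0.33  0.61  0.54] w 0.41 g 61.7 j6 0.49
```

View pics/w6.png

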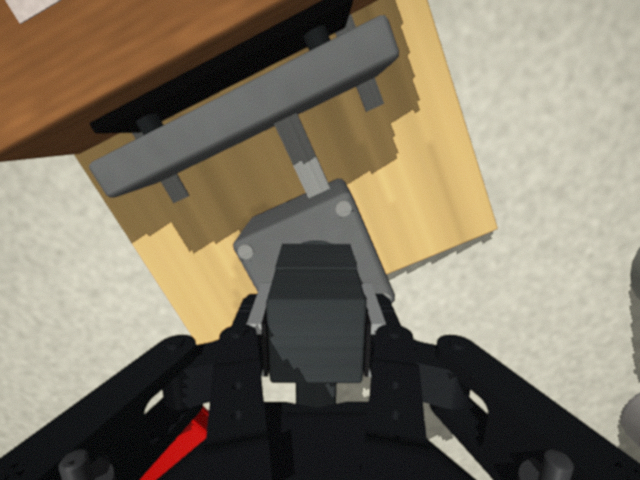

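Run:
```python
from h import *
n=np.array([.127,.992]);sh=np.array([.5765,.0340])
for w,far,near in [('w1',[(341,110),(388,274)],[(320,115),(374,279)]),('w5',[(169,69),(502,108)],[(170,112),(495,148)]),('w6',[(92,163),(387,15)],[(112,197),(398,52)])]:
    d=np.load(w+'.npz');k={'pose':d['P'],'camera_matrix':d['K']}
    for L in (far,near):
        W=[px2w('wrist',p,.067,k)[:2] for p in L]; e=W[1]-W[0]; print(w,np.round([(q-sh)@n*1000 for q in W],1),'ang',round(float(np.degrees(np.arctan2(e[1],e[0]))),1))
```

```text
w1 [66.3 62.9] ang -8.5
w1 [48.5 48.7] ang -7.2
w5 [94.  93.5] ang -7.5
w5 [75.3 75.1] ang -7.3
w6 [100.3  98.6] ang -7.9
w6 [81.9 82.8] ang -7.0
```

{"method": "apply_moves", "body": {
  "targets": [
    {"translation": [0,0,0],"twist": 0.5,"hand": 0},
    {"translation": [0,0,0],"twist": 0.5,"hand": 0},
    {"translation": [0,0,0],"twist": 0.5,"hand": 0}
  ]
}}

```text
time: 14.8
tool_pos: [0.5758, 0.0334, 0.1192]
tool_rot: [0.0, 0.909, 0.417, -0.0]
contact_force: [-3.5, -1.6, 0.8]
gripper_width: 0.413
grasp_force: 61.8
```

Run:
```python
from h import *
st()
```

```text
t 14.8 pos [0.5758 0.0334 0.1192] yawy -40.73 tilt z [-4.e-04 -7.e-04 -1.e+00] F [-3.5 -1.6  0.8] T [-0.39  0.68  0.57] w 0.413 g 61.8 j6 0.64
```

{"method": "apply_moves", "body": {
  "targets": [
    {"translation": [0,0,0],"twist": 0.5,"hand": 0},
    {"translation": [0,0,0],"twist": 0.5,"hand": 0}
  ]
}}

```text
time: 15.0
tool_pos: [0.5757, 0.0334, 0.1193]
tool_rot: [0.0, 0.929, 0.371, -0.0]
contact_force: [-3.8, -2.1, 0.9]
gripper_width: 0.413
grasp_force: 61.8
```

Run:
```python
from h import *
st(); k=get_calibration('wrist'); np.savez('w7.npz',P=k['pose'],K=k['camera_matrix'])
f=grab_frame('wrist');cv2.imwrite('pics/w7.png',f[:,:,::-1]);st()
```

```text
t 15.0 pos [0.5757 0.0334 0.1193] yawy -46.45 tilt z [-5.e-04 -6.e-04 -1.e+00] F [-3.8 -2.1  0.9] T [-0.35  0.69  0.68] w 0.413 g 61.8 j6 0.74
t 15.05 pos [0.5758 0.0334 0.1193] yawy -46.55 tilt z [-5.e-04 -6.e-04 -1.e+00] F [-4.2 -1.8  1.7] T [-0.36  0.71  0.47] w 0.412 g 61.9 j6 0.74
```

View pics/w7.png

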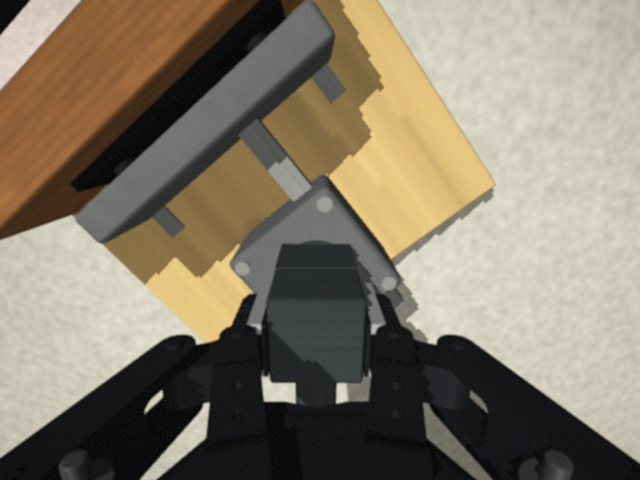

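The torque has risen by about 0.23 N m, so roughly 19 N of squeeze. The picture shows the pad on the carton with the gap between jaw and pad halved. Next I take the twist off and centre the hub before lifting.

{"method": "apply_moves", "body": {
  "targets": [
    {"translation": [0,0,0],"twist": 0,"hand": 0},
    {"translation": [0,0,0],"twist": 0,"hand": 0},
    {"translation": [-0.006,0,0],"twist": -0.3,"hand": 0},
    {"translation": [0,0,0],"twist": -0.3,"hand": 0},
    {"translation": [0,0,0],"twist": 0,"hand": 0},
    {"translation": [0,0,0],"twist": 0,"hand": 0}
  ]
}}

```text
time: 15.65
tool_pos: [0.5759, 0.0334, 0.1193]
tool_rot: [-0.0, 0.917, 0.398, 0.001]
contact_force: [-1.5, 1.3, 1.2]
gripper_width: 0.413
grasp_force: 61.9
```

Run:
```python
from h import *
st()
```

```text
t 15.65 pos [0.5759 0.0334 0.1193] yawy -43.11 tilt z [ 1.3e-03  7.0e-04 -1.0e+00] F [-1.5  1.3  1.2] T [0.09 0.26 0.02] w 0.413 g 61.9 j6 0.68
```

Free of torque. Lifting straight in small steps.

{"method": "apply_moves", "body": {
  "targets": [
    {"translation": [-0.002,-0.003,-0.03],"twist": 0,"hand": 0},
    {"translation": [0,0,-0.03],"twist": 0,"hand": 0},
    {"translation": [0,0,-0.03],"twist": 0,"hand": 0}
  ]
}}

```text
time: 15.95
tool_pos: [0.5751, 0.0333, 0.1277]
tool_rot: [-0.0, 0.917, 0.398, 0.0]
contact_force: [1.0, 0.6, -4.1]
gripper_width: 0.411
grasp_force: 61.3
```

Run:
```python
from h import *
st()
```

```text
t 15.95 pos [0.5751 0.0333 0.1277] yawy -43.11 tilt z [ 1.e-04  3.e-04 -1.e+00] F [ 1.   0.6 -4.1] T [ 0.13 -0.25 -0.02] w 0.411 g 61.3 j6 0.68
```

{"method": "apply_moves", "body": {
  "targets": [
    {"translation": [0,0,-0.05],"twist": 0,"hand": 0},
    {"translation": [0,0,-0.05],"twist": 0,"hand": 0},
    {"translation": [0,0,-0.05],"twist": 0,"hand": 0},
    {"translation": [0,0,-0.1],"twist": 0,"hand": 0},
    {"translation": [0,0,-0.2],"twist": 0,"hand": 0},
    {"translation": [0,0,-0.3],"twist": 0,"hand": 0},
    {"translation": [0,0,0],"twist": 0,"hand": 0}
  ]
}}

```text
time: 16.65
tool_pos: [0.5779, 0.0329, 0.2091]
tool_rot: [0.002, 0.917, 0.398, 0.004]
contact_force: [0.5, -0.2, -2.3]
gripper_width: 0.416
grasp_force: 61.5
```

Run:
```python
from h import *
st();plan([.526,-.367,.2],-95,10)
```

```text
t 16.65 pos [0.5779 0.0329 0.2091] yawy -43.11 tilt z [ 0.0098 -0.001  -1.    ] F [ 0.5 -0.2 -2.3] T [-0.01 -0.11 -0.02] w 0.416 g 61.5 j6 0.68
[-0.327, 0.235, 0.009] tw 0.906
[-0.305, 0.264, 0.009] tw 0.906
[-0.28, 0.29, 0.009] tw 0.906
[-0.252, 0.315, 0.009] tw 0.906
[-0.223, 0.336, 0.009] tw 0.906
[-0.191, 0.355, 0.009] tw 0.906
[-0.159, 0.371, 0.009] tw 0.906
[-0.124, 0.384, 0.009] tw 0.906
[-0.089, 0.393, 0.009] tw 0.906
[-0.053, 0.4, 0.009] tw 0.906
```

{"method": "apply_moves", "body": {
  "targets": [
    {"translation": [-0.33,0.235,0],"twist": 0.9,"hand": 0},
    {"translation": [-0.305,0.265,0],"twist": 0.9,"hand": 0},
    {"translation": [-0.28,0.29,0],"twist": 0.9,"hand": 0},
    {"translation": [-0.25,0.315,0],"twist": 0.9,"hand": 0},
    {"translation": [-0.22,0.335,0],"twist": 0.9,"hand": 0},
    {"translation": [-0.19,0.355,0],"twist": 0.9,"hand": 0},
    {"translation": [-0.16,0.37,0],"twist": 0.9,"hand": 0},
    {"translation": [-0.125,0.385,0],"twist": 0.9,"hand": 0}
  ]
}}

```text
time: 17.45
tool_pos: [0.5334, -0.2882, 0.2018]
tool_rot: [-0.0, 0.999, 0.047, -0.001]
contact_force: [0.3, 0.6, -2.7]
gripper_width: 0.411
grasp_force: 61.2
```

{"method": "apply_moves", "body": {
  "targets": [
    {"translation": [-0.09,0.39,0],"twist": 0.9,"hand": 0},
    {"translation": [-0.055,0.4,0],"twist": 0.9,"hand": 0},
    {"translation": [0,0,0],"twist": 0,"hand": 0},
    {"translation": [0,0,0],"twist": 0,"hand": 0}
  ]
}}

```text
time: 17.85
tool_pos: [0.5233, -0.3669, 0.2017]
tool_rot: [-0.001, 0.999, -0.041, -0.001]
contact_force: [0.2, -0.0, -3.1]
gripper_width: 0.412
grasp_force: 61.7
```

Run:
```python
from h import *
st();plan([.526,-.367,.06],-95,4)
```

```text
t 17.85 pos [ 0.5233 -0.3669  0.2017] yawy -94.74 tilt z [-0.0015  0.0018 -1.    ] F [ 0.2 -0.  -3.1] T [ 0.01 -0.03 -0.  ] w 0.412 g 61.7 j6 0.93
[0.007, -0.0, 0.354] tw 0.011
[0.007, -0.0, 0.354] tw 0.011
[0.007, -0.0, 0.354] tw 0.011
[0.007, -0.0, 0.354] tw 0.011
```

{"method": "apply_moves", "body": {
  "targets": [
    {"translation": [0.02,0,0.4],"twist": 0,"hand": 0},
    {"translation": [0,0,0.4],"twist": 0,"hand": 0},
    {"translation": [0,0,0.35],"twist": 0,"hand": 0},
    {"translation": [0,0,0.2],"twist": 0,"hand": 0},
    {"translation": [0,0,0.08],"twist": 0,"hand": 0},
    {"translation": [0,0,0.03],"twist": 0,"hand": 0},
    {"translation": [0,0,0],"twist": 0,"hand": 0},
    {"translation": [0,0,0],"twist": 0,"hand": 0}
  ]
}}

```text
time: 18.65
tool_pos: [0.5272, -0.3674, 0.0591]
tool_rot: [0.001, 0.999, -0.041, 0.001]
contact_force: [0.0, -0.4, -2.2]
gripper_width: 0.413
grasp_force: 61.6
```

Run:
```python
from h import *
st()
```

```text
t 18.65 pos [ 0.5272 -0.3674  0.0591] yawy -94.64 tilt z [ 0.0025 -0.0022 -1.    ] F [ 0.  -0.4 -2.2] T [ 0.01 -0.06 -0.02] w 0.413 g 61.6 j6 0.93
```

{"method": "apply_moves", "body": {
  "targets": [
    {"translation": [0,0,0.03],"twist": 0,"hand": 0},
    {"translation": [0,0,0.02],"twist": 0,"hand": 0},
    {"translation": [0,0,0.005],"twist": 0,"hand": 0},
    {"translation": [0,0,0],"twist": 0,"hand": 0}
  ]
}}

```text
time: 19.05
tool_pos: [0.5268, -0.3673, 0.0533]
tool_rot: [0.001, 0.999, -0.041, 0.001]
contact_force: [-2.0, 2.2, 5.1]
gripper_width: 0.418
grasp_force: 62.6
```

Run:
```python
from h import *
st()
```

```text
t 19.05 pos [ 0.5268 -0.3673  0.0533] yawy -94.67 tilt z [ 0.0014 -0.0011 -1.    ] F [-2.   2.2  5.1] T [ 0.35  0.39 -0.01] w 0.418 g 62.6 j6 0.93
```

{"method": "apply_moves", "body": {
  "targets": [
    {"translation": [0,0,0],"twist": 0,"hand": 0.6},
    {"translation": [0,0,0],"twist": 0,"hand": 0.8},
    {"translation": [0,0,0],"twist": 0,"hand": 0.9},
    {"translation": [0,0,0],"twist": 0,"hand": 0.9},
    {"translation": [0,0,-0.2],"twist": 0,"hand": 0.9},
    {"translation": [0,0,-0.4],"twist": 0,"hand": 0.9},
    {"translation": [0,0,-0.5],"twist": 0,"hand": 0.9},
    {"translation": [0,0,-0.5],"twist": 0,"hand": 0.9}
  ]
}}

```text
time: 19.85
tool_pos: [0.5255, -0.3663, 0.2123]
tool_rot: [-0.001, 0.999, -0.041, -0.001]
contact_force: [1.2, -0.6, 1.3]
gripper_width: 0.899
grasp_force: 0.0
```

{"method": "apply_moves", "body": {
  "targets": [
    {"translation": [0,0,-0.3],"twist": 0,"hand": 0.9},
    {"translation": [0,0,0],"twist": 0,"hand": 0.9},
    {"translation": [0,0,0],"twist": 0,"hand": 0.9}
  ]
}}

```text
time: 20.15
tool_pos: [0.5263, -0.3669, 0.2423]
tool_rot: [0.001, 0.999, -0.041, 0.001]
contact_force: [-0.1, -0.3, -0.9]
gripper_width: 0.899
grasp_force: 0.0
```

Run:
```python
from h import *
st()
a=grab_frame('wrist');b=grab_frame('top')
out=np.vstack([np.hstack([cv2.resize(a,(400,300)),cv2.resize(b[150:330,180:480],(400,240))[:240] if 0 else cv2.resize(b[180:300,180:340],(400,300))]),np.hstack([cv2.resize(grab_frame('scene')[140:300,300:500],(400,300)),cv2.resize(b[210:330,380:540],(400,300))])])
cv2.imwrite('pics/fin.png',out[:,:,::-1])
```

```text
t 20.15 pos [ 0.5263 -0.3669  0.2423] yawy -94.67 tilt z [ 0.0012 -0.0011 -1.    ] F [-0.1 -0.3 -0.9] T [ 0.02  0.03 -0.02] w 0.899 g 0.0 j6 0.93
```

View pics/fin.png

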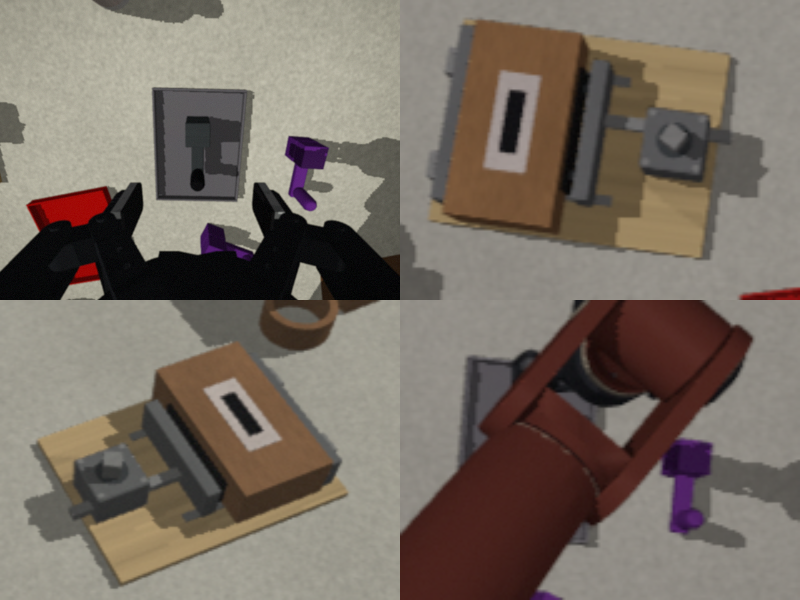

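The picture shows the crank standing well inside the grey tray (upper left, hub about (198,130)). The carton is pinched between the pad and the fixed jaw, and the shaft is bare. Handing in.

```bash
python3 -c "
from plant import *
print(job_done())"
```

```text
the job is handed in; nothing more can be done
None
```

I wound the crank until the carton was clamped at roughly 19 N (estimated from the rise in winding torque), stood the crank back in its tray with the gripper clear, and handed the job in at about 20 s; no verdict came back.

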